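# Open the receipt printer for a new roll

## Task

The small receipt printer on the desk needs a new paper roll: press its blue release tab down so that the lid springs up by itself, then push the lid gently, without gripping it, all the way back until it leans open past upright and stays there. Do not press the round grey feed key beside the tab, do not lift or tip the printer or shove it out of its place, and leave the other things on the desk alone.

Things in the scene. Friction and masses are not known exactly. Their poses are not given: they have to be found in the camera images.
- printer: small receipt printer, light grey shell, dark grey lid, loose on rubber feet, about 1 kg, slides at about 5 N; 158 mm deep (x), 118 wide (y), 92 high with the lid shut. Origin: centre of its underside; +x points from its front to its back, +y to its left, z up. Front deck from x = -80 to -42 mm, 78 mm above the desk, facing the robot; the lid covers the rest of the top, its upper face at 92 mm
- tab_top (a point): centre of the upper face of the blue release tab, 24 mm (printer x) by 38 mm (printer y), on the right half of the front deck, 84 mm above the desk, 19 mm in front of the lid's front face; pressed straight down
- release_tab (a joint): how far the tab is pressed, m: 0 out, 0.004 fully down (spring: 3 N to start, about 6 N fully down). At about 0.003 a hook inside lets go of the lid. It comes back up when let go
- printer_lid (a joint): lid angle, rad: 0 shut and latched; once unlatched a spring lifts it to about 0.9 within a second, no farther; 1.57 upright; 1.85 fully open on its stop, leaning back. Between 0.9 and upright it sinks back to 0.9 when let go (about 0.6 N at its front edge moves it); past upright it falls gently open and stays
- lid_front_edge (a point): middle of the lower front edge of the lid; moves with it. Shut, 70 mm above the desk, 40 mm in front of the printer's centre; sprung up, about 153 mm above the desk, over the printer's centre. The lid is 118 mm wide; its front part is 19 mm thick (away from the underside) and 22 mm deep
- lid_hinge (a point): middle of the hinge line of the lid, along the printer's y axis, 66 mm behind the printer's centre, 70 mm above the desk. The lid's front edge swings about it at 106 mm, up and back
- key_top (a point): centre of the top of the round grey feed key, 15 mm across, on the left half of the deck, 62 mm to the left of the tab, 82 mm above the desk; not to be pressed
- feed_key (a joint): how far the feed key is pressed, m: 0 out, 0.003 down
- fresh_roll: new white paper roll standing on end on a 3 mm mat to the right of the printer, 60 mm across, 80 mm high; origin under its centre; stays where it is
- card_terminal: black hand terminal with a keypad lying beside the printer on its left, 120x64x24 mm; origin under its centre; stays
- brown_pack: brown cardboard pack 66x105x35 mm on the left of the desk; origin under its centre; stays
- white_pack: white pack 56x85x29 mm lying on the brown one; origin under its centre; stays
- marker: white and green marker pen 135 mm long near the front edge of the desk; origin under its middle; stays
- deli_tub: clear round tub with a lid, 115 mm across, 70 mm high, on the mat on the right; origin under its centre; stays
- cups: stack of clear plastic cups, 92 mm across, 161 mm high, on the mat on the right; origin under its centre; stays

How it is judged (in metres and radians):
On the way, in this order (a step that is already met when the one before it is completed fails the run):
1. the release tab is pressed down while the lid is still shut (value of joint release_tab above 0.002 m and value of joint printer_lid below 0.4 rad), for 0.02 s.
2. the unlatched lid has sprung up (value of joint printer_lid between 0.45 and 1.4 rad), for 0.2 s.
At the end, for the whole second after the job is handed in: The lid stands open past upright at 1.7 rad or more (97 degrees) and at rest, the tab is back up within 0.8 mm, and the printer stands flat within 30 mm of where it was (value of joint printer_lid above 1.7 rad and velocity of joint printer_lid below 0.1 rad/s and value of joint release_tab below 0.0008 m and distance of printer from where it was at the start of the episode below 0.03 m and linear speed of printer below 0.01 m/s and angle between printer's own z axis and vertical below 0.03 rad); the robot touches nothing.
It fails at once if the feed key is pressed by more than 1.5 mm (value of joint feed_key above 0.0015 m).
It fails at once if the lid is gripped or forced: the fingers bear on it with more than 25 N (contact force between the fingers and printer_lid above 25 N).
It fails at once if the printer is lifted by more than 8 mm, tipped by more than 0.08 rad or shoved by more than 40 mm (height (world z) of printer above 0.008 m or angle between printer's own z axis and vertical above 0.08 rad or distance of printer from where it was at the start of the episode above 0.04 m).
It fails at once if one of the other loose things is moved by more than 20 mm (distance of any of card_terminal, brown_pack, white_pack, marker, deli_tub, cups, fresh_roll from where it was at the start of the episode above 0.02 m).
It also fails if it takes over 48 s, if anything falls off the work surface, if the arm or the gripper's body presses on something with over 40 N, if the wrist force passes 120 N, or if a joint passes its speed limit or range.

## Robot

A 6-joint arm with a two-finger parallel gripper is mounted at the origin on a cart in front of the work surface, level with it; the furniture and walls round the work are solid. World frame = base frame: x ahead of the robot, y to its left, z up, the work surface at z = 0. Lengths are in m, angles in degrees, forces in N, time in s.
With the tool pointing down it reaches from about 0.4 to 0.825 m from the base axis. Payload 7 kg.
Tool frame: the origin (TCP) lies midway between the tips of the shut fingers; the grasp point (between the pads) lies ctrl.tcp_to_grasp behind it (ctrl.tcp_to_grasp is the distance from the TCP to the grasp point, in m); y points along the fingers, z is the direction in which the jaws open and shut, and the axes are right-handed (so a half turn about y gives the same grasp; the last joint's range is limited). The gripper opens to 88 mm and grips with 3 to 60 N. Pads are 19 mm wide; open, the fingers measure 130 mm over their backs; the gripper's body (78 mm by 193 mm) begins 47 mm behind the grasp point.
Start: joints at [82.97, 20.546, 0.682, 0, -70.136, -16.507], TCP at [0.27, 0.619, 0.227] pointing down, gripper open.
Joint ranges: [-176.03, 176.03], [-82.01, 121.73], [-58.28, 71.71], [-173.87, 95.51], [-174.79, -0.11], [-173.66, 173.66]. Speed limits (degrees/s): [136.94, 136.94, 172.46, 180, 180, 180].

## Interface

Orientations are given as [roll, pitch, yaw] about the fixed x, y, z axes, in that order (R = Rz(yaw) Ry(pitch) Rx(roll)).
In Python, from plant import ctrl, snapshot, silhouettes gives the robot as it stands.
- The arm moves only by the shell command python3 -m pendant 'ROWS'. ROWS is JSON, a list that holds one entry, the list of rows, each a list of 7 numbers: the shift along the tool's x, y, z in cm, then the turn, a rotation vector about the tool's x, y, z in degrees, then the opening, from 0 (shut) to 1 (fully open). In form: [[[x, y, z, rx, ry, rz, hand], ...]]. A call has 1 to 12 rows; each row shifts and turns the commanded pose from where the row before left it, along the tool's axes as they then stand; what a row does not reach is not made up. A row lasts 1/12 s, in which the tool goes at most 41.7 mm and 7.16 degrees, less where a joint would pass 70% of its speed; a pose out of reach is approached as far as the arm can. A call with a gripper value outside its range is refused whole. The fingers move at their own pace and stop on an object; the grip force is fixed at half the most. Time passes only in rows, so rows that do not move let the fingers close. It gives the time, the measured TCP pose, the force and the opening at its end, in the units of the state.
- ctrl.get_obs(): the state, without advancing time (a new reading comes with each control period).
- snapshot(name): name is "scene" or "top"; returns a dict with "image" (480x640x3 uint8, red, green, blue), "camera_matrix" (3x3 intrinsics, pixels), "eye" and "orientation" of the camera in the world. Camera axes: x right, y down, z forward; pixel columns grow to the right and rows downward; lengths in m; the calibration is good to about 2 mm. A picture is of the moment at which its call begins. There is no depth.
- ctrl.close_job(): hands the job in, once; it reports no verdict.
Trained networks look in a picture, given as the dict that the camera call returned (one of the last four; its "shot" number tells which), for a name from the list of things; names that differ only in an ending like _2 or _b are one class to them, and where a whole thing is asked for, a point or a joint stands for the part that bears it (a point fixed in the world has none). Each returns a list of dicts, best first, with "confidence" (0 to 1); they miss things now and then, are a little off and sometimes report something else, mostly with a low value. They report only what shows in the picture. A call takes as long as a camera call.
- silhouettes(picture, thing): "mask" (480x640 bool, what is visible of it) and "bbox" ([left, top, width, height] in pixels, round what is visible of it).
The state is a dict: "clock": time; "joint_pos": joint angles; "qvel": joint speeds; "tau": joint torques, N m; "tool_pos": TCP position; "orientation": TCP orientation; "force": force on the tool from outside, world axes, zero at the start; "moment": the same for the moment, N m; "opening": finger opening in m.
Only numpy, scipy, OpenCV 4.12 (cv2) and the standard library are available. Lean on these libraries where they do the work, as an engineer would, in place of code of your own. Each camera call takes 0.05 s, during which the arm holds its last target.

## Working session

There is one attempt and no reset: what is moved stays moved. The work goes in short steps, Python scripts to look and compute and a shell command to move; the robot and the scene stay as the last step left them, time stands still between calls to the robot, and variables do not carry over. Pictures are saved under pics/ and viewed, and the job is handed in when it is done.

```bash
mkdir -p pics; ls; python3 - <<'E'
from plant import ctrl, snapshot, silhouettes
import cv2,numpy as np
o=ctrl.get_obs();print(o, ctrl.tcp_to_grasp)
for n in ["scene","top"]:
    s=snapshot(n);cv2.imwrite(f"pics/{n}0.png",s["image"][:,:,::-1]);print(n,s["camera_matrix"],s["eye"],s["orientation"])
    for t in ["printer","tab_top","lid_front_edge","release_tab","key_top","fresh_roll"]:
        for r in silhouettes(s,t)[:2]:
            m=r["mask"];ys,xs=np.nonzero(m);print(t,r["confidence"],r["bbox"],xs.mean() if len(xs) else 0,ys.mean() if len(xs) else 0)
E
```

```text
pics
{'clock': 0.0, 'joint_pos': array([ 8.29690916e+01,  2.05933942e+01,  6.32474735e-01, -2.01888443e-02,
       -7.01350718e+01, -1.65053687e+01]), 'qvel': array([-0.05041976,  0.08732305, -0.030674  , -0.03182932, -0.07502987,
        0.02381008]), 'tau': array([ 6.22399966e-04, -5.82716167e+01,  2.93058211e+01,  6.99704155e+00,
        7.15020869e-03, -1.42699992e-04]), 'tool_pos': array([0.26939205, 0.61837126, 0.22559049]), 'orientation': array([-8.99025719e+01,  9.07785949e-03,  1.56456854e+02]), 'force': array([0.44291803, 0.17452864, 0.69406219]), 'moment': array([ 0.04650067, -0.00480469, -0.05407677]), 'opening': 0.08734277772678205} 0.0188
scene [[570.44550163   0.         323.21799494]
 [  0.         570.44550163 254.34723118]
 [  0.           0.           1.        ]] [-0.24413109 -0.85728532  1.30541005] [-137.33871474    0.39483083  -42.55816622]
printer 0.69 [304.3, 225.8, 59.8, 63.6] 331.82213438735175 256.5102766798419
tab_top 0.7 [273.0, 239.4, 35.7, 32.1] 291.9070945945946 254.86486486486487
lid_front_edge 0.79 [309.8, 226.3, 49.8, 38.3] 335.7596314907873 244.56
[... 164 characters left out ...]
43
fresh_roll 0.73 [337.4, 291.2, 18.1, 34.1] 346.76079136690646 305.48920863309354
top [[472.35904135   0.         323.10983311]
 [  0.         472.35904135 243.3733297 ]
 [  0.           0.           1.        ]] [ 0.33551981 -0.01909968  1.18480916] [-170.41943158    0.54947005  -88.5653878 ]
tab_top 0.62 [336.9, 250.1, 17.1, 11.3] 344.7080745341615 256.7080745341615
lid_front_edge 0.86 [303.3, 202.8, 54.0, 48.5] 328.86694915254236 226.34830508474576
lid_front_edge 0.69 [271.2, 237.8, 31.8, 50.2] 284.969696969697 261.56618819776713
release_tab 0.53 [336.4, 248.1, 16.7, 15.8] 344.48447204968943 256.83850931677017
key_top 0.51 [384.4, 265.0, 28.8, 25.2] 398.36464968152865 276.35350318471336
```

View pics/scene0.png

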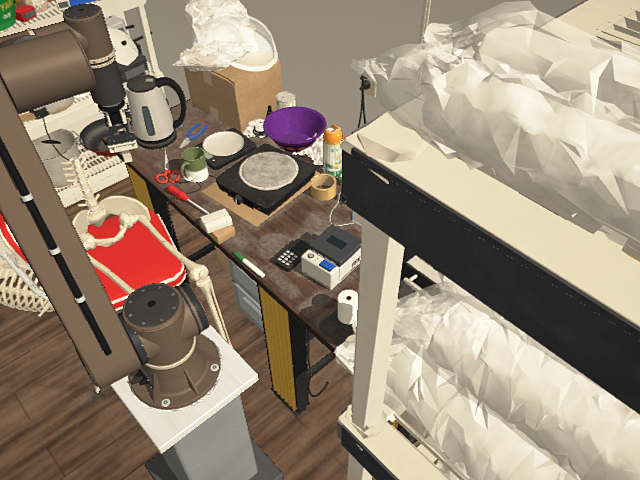

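View pics/top0.png

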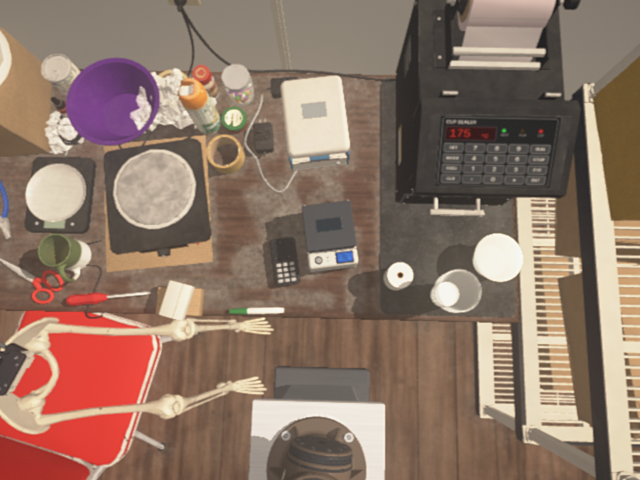

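The top view shows the printer at about (330,235), with the blue tab at (344,257) and the key at about (318,262). The roll is at (398,275) and the terminal at (285,262). I'll zoom in and localise.

```bash
cat > h.py <<'E'
import numpy as np,cv2
from scipy.spatial.transform import Rotation as R
def cam(s): return np.array(s["camera_matrix"]),np.array(s["eye"]),R.from_euler('xyz',s["orientation"],degrees=True).as_matrix()
def ray(s,u,v,z):
    K,e,Rm=cam(s); d=Rm@np.linalg.solve(K,[u,v,1.]); return e+d*(z-e[2])/d[2]
def proj(s,p):
    K,e,Rm=cam(s); q=K@(Rm.T@(np.array(p)-e)); return q[:2]/q[2]
def crop(s,name,x,y,w,h,f): cv2.imwrite(name,cv2.resize(s["image"][y:y+h,x:x+w,::-1],None,fx=f,fy=f,interpolation=cv2.INTER_CUBIC))
E
python3 - <<'E'
from plant import *
from h import *
s=snapshot("top");crop(s,"pics/topc.png",260,190,160,120,5)
hsv=cv2.cvtColor(s["image"],cv2.COLOR_RGB2HSV)
def blue(s,x0,x1,y0,y1):
    hsv=cv2.cvtColor(s["image"],cv2.COLOR_RGB2HSV)
    m=(hsv[...,0]>100)&(hsv[...,0]<130)&(hsv[...,1]>130)&(hsv[...,2]>90)
    ys,xs=np.nonzero(m[y0:y1,x0:x1]); print(len(xs),xs.min()+x0,xs.max()+x0,ys.min()+y0,ys.max()+y0); return xs.mean()+x0,ys.mean()+y0
b=blue(s,320,370,240,280);print(b,ray(s,*b,.084))
c=snapshot("scene");crop(c,"pics/scc.png",260,210,120,90,6)
b=blue(c,300,370,240,290);print(b,ray(c,*b,.084))
E
```

```text
136 337 352 252 261
(np.float64(344.18382352941177), np.float64(256.6102941176471)) [ 0.49061472 -0.05422581  0.084     ]
81 320 334 260 269
(np.float64(326.69135802469134), np.float64(264.61728395061726)) [ 0.49117725 -0.05873459  0.084     ]
```

View pics/topc.png

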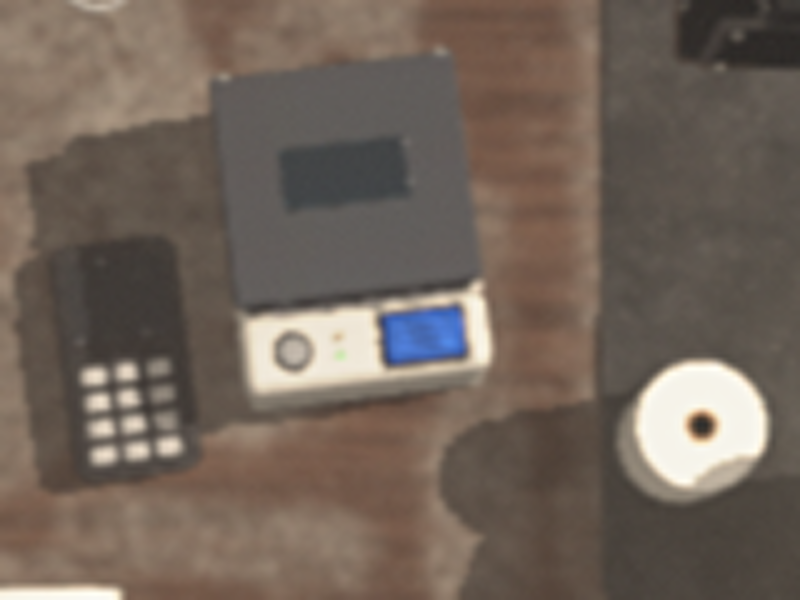

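View pics/scc.png

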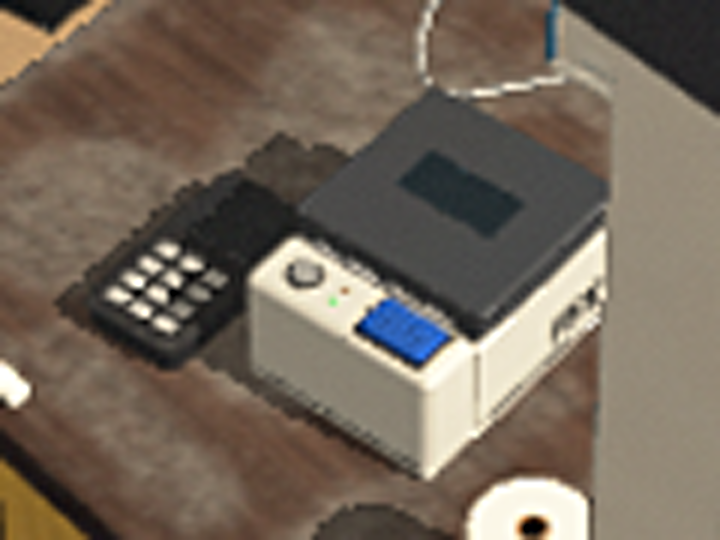

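```bash
python3 - <<'E'
from plant import *
from h import *
s=snapshot("top")
P={}
for n,u,v in [("FL",240,305),("FR",480,280),("BL",215,78),("BR",455,55)]:
    P[n]=ray(s,260+u/5,190+v/5,.092)[:2]
    print(n,P[n])
d=P["FL"]-P["FR"];print(np.linalg.norm(d),np.degrees(np.arctan2(-d[0],d[1])))
d=P["BL"]-P["BR"];print(np.linalg.norm(d),np.degrees(np.arctan2(-d[0],d[1])))
for a,b in ["FL","BL"],["FR","BR"]:
    f=P[("FL" if a=="FL" else "FR")];d=P[b]-f;print(np.linalg.norm(d),np.degrees(np.arctan2(d[1],d[0])))
k=ray(s,260+293/5,190+351/5,.082);t=ray(s,344.2,256.6,.084);print(k,t,np.linalg.norm(k-t),np.degrees(np.arctan2(-(k-t)[0],(k-t)[1])))
c=sum(P.values())/4;print("lid centre",c)
print("whitebox",ray(s,320,163,.1), "cups",ray(s,455,290,.16),"roll",ray(s,400,275,.08))
E
```

```text
FL [0.5007349 0.0309019]
FR [ 0.51522787 -0.08119028]
BL [0.60966352 0.04611718]
BR [ 0.62350411 -0.06783491]
0.11302523016003052 7.367192445989972
0.11478954837368374 6.925205771877552
0.10998613740214964 7.9516927246588
0.10909679328357189 7.0316491745849685
[0.48094249 0.00574136 0.082     ] [ 0.49064005 -0.05426339  0.084     ] 0.06081621833013447 9.18038076298094
lid centre [ 0.5622826  -0.01800153]
whitebox [0.71355538 0.00823547 0.1       ] cups [ 0.41283442 -0.29212188  0.16      ] roll [ 0.45080909 -0.18575016  0.08      ]
```

```bash
python3 -m pendant '[[[0,0,0,0,-6.2,0,0],[0,0,0,0,-6.2,0,0],[0,0,0,0,-6.2,0,0],[0,0,0,0,-6.2,0,0],[0,0,0,0,-6,0,0],[0,0,1,0,0,0,0],[-0.5,0,2,0,0,0,0],[-0.7,0,3.5,0,0,0,0],[-0.7,0,3.5,0,0,0,0],[-0.7,0,3.5,0,0,0,0]]]'
```

```text
clock: 1.68
tool_pos: [0.3125, 0.4863, 0.2263]
orientation: [-90.0, -0.0, -172.9]
force: [0.6, -0.2, 0.6]
opening: 0.0264
```

```bash
python3 -m pendant '[[[-0.7,0,3.5,0,0,0,0],[-0.7,0,3.5,0,0,0,0],[-0.7,0,3.5,0,0,0,0],[-0.7,0,3.5,0,0,0,0],[-0.7,0,3.5,0,0,0,0],[-0.7,0,3.5,0,0,0,0],[-0.7,0,3.5,0,0,0,0],[-0.7,0,3.5,0,0,0,0],[-0.7,0,3.5,0,0,0,0],[-0.7,0,3.5,0,0,0,0],[-0.7,0,3.5,0,0,0,0],[-0.7,0,3.5,0,0,0,0]]]' && python3 -m pendant '[[[-0.7,0,3.5,0,0,0,0],[-0.7,0,3.5,0,0,0,0],[-0.7,0,3.5,0,0,0,0],[-0.3,0,1.5,0,0,0,0],[0,0,0.5,0,0,0,0],[0,0,0,0,0,0,0]]]'
```

```text
clock: 2.68
tool_pos: [0.4486, 0.0801, 0.227]
orientation: [-90.0, 0.1, -172.9]
force: [1.7, 0.2, -1.0]
opening: 0.0001
clock: 3.18
tool_pos: [0.488, -0.0401, 0.2264]
orientation: [-90.0, -0.0, -173.0]
force: [-0.2, 0.6, 0.1]
opening: 0.0001
```

```bash
python3 -m pendant '[[[0,1,1,0,0,0,0],[0,2,0.5,0,0,0,0],[0,2.5,0,0,0,0,0],[0,2.5,0,0,0,0,0],[0,2.5,0,0,0,0,0],[0,1,0,0,0,0,0],[0,0.5,0,0,0,0,0],[0,0,0,0,0,0,0]]]' && python3 - <<'E'
from plant import *
from h import *
s=snapshot("scene");crop(s,"pics/s1.png",260,170,120,120,5)
s=snapshot("top");crop(s,"pics/t1.png",260,170,160,120,5)
E
```

```text
clock: 3.85
tool_pos: [0.4899, -0.0533, 0.106]
orientation: [-90.0, -0.1, -172.7]
force: [-0.2, -0.2, -0.2]
opening: 0.0002
```

View pics/s1.png

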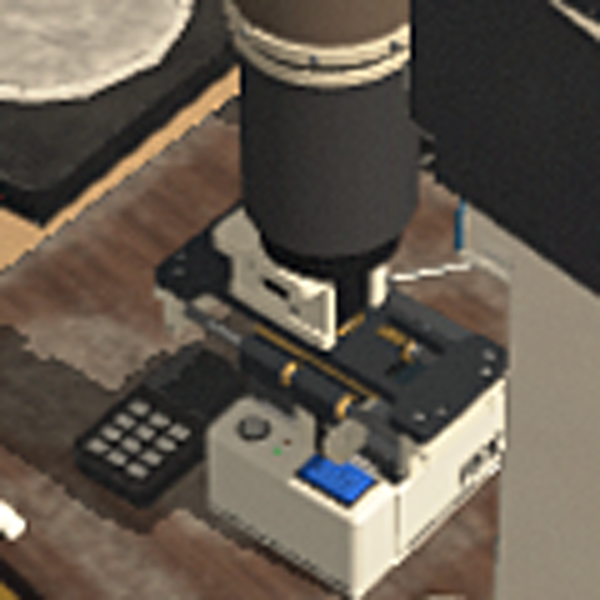

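View pics/t1.png

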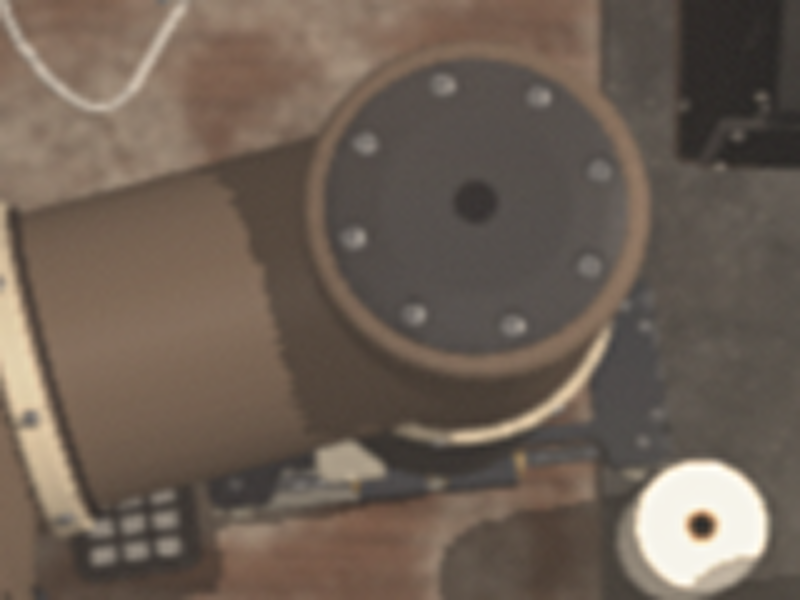

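```bash
python3 - <<'E'
from plant import *
from h import *
s=snapshot("scene")
im=cv2.resize(s["image"][220:290,290:370,::-1],None,fx=8,fy=8,interpolation=cv2.INTER_CUBIC)
o=ctrl.get_obs();p=o["tool_pos"]; ps=np.radians(7.3)
X=np.array([np.cos(ps),np.sin(ps),0]);Y=np.array([-np.sin(ps),np.cos(ps),0])
for a,b in [(0,0),(-.0095,.021),(-.0095,-.021),(.0095,.021),(.0095,-.021)]:
    for z,c in ((p[2],(0,0,255)),(.084,(0,255,0))):
        q=p+a*X+b*Y;q[2]=z;u=proj(s,q);cv2.circle(im,tuple(int(t) for t in ((u-[290,220])*8+4)),4,c,-1)
cv2.imwrite("pics/s2.png",im)
E
```

```text
(no output)
```

View pics/s2.png

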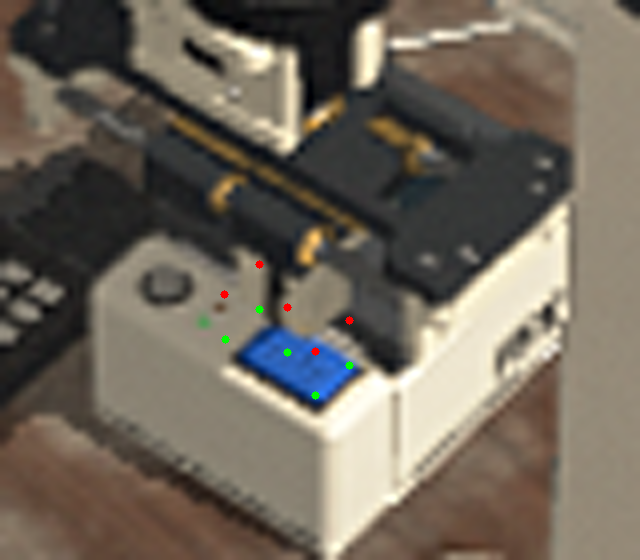

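```bash
python3 -m pendant '[[[0,0.6,0,0,0,0,0],[0,0.6,0,0,0,0,0],[0,0.4,0,0,0,0,0],[0,0.2,0,0,0,0,0],[0,0.2,0,0,0,0,0],[0,0.2,0,0,0,0,0],[0,0.2,0,0,0,0,0],[0,0,0,0,0,0,0]]]'
```

```text
clock: 4.67
tool_pos: [0.4904, -0.0537, 0.0824]
orientation: [-90.0, -0.0, -172.7]
force: [0.3, -0.6, 0.1]
opening: 0.0002
```

```bash
python3 -m pendant '[[[0,0.1,0,0,0,0,0],[0,0.1,0,0,0,0,0],[0,0,0,0,0,0,0]]]';  python3 - <<'E'
from plant import *
from h import *
s=snapshot("scene");crop(s,"pics/s3.png",290,210,80,80,8)
print(ctrl.get_obs()["force"])
E
```

```text
clock: 4.92
tool_pos: [0.4904, -0.0537, 0.0808]
orientation: [-90.0, 0.0, -172.7]
force: [-1.9, 0.1, 5.9]
opening: 0.0001
[-2.44006679  0.20198393  4.80320894]
```

View pics/s3.png

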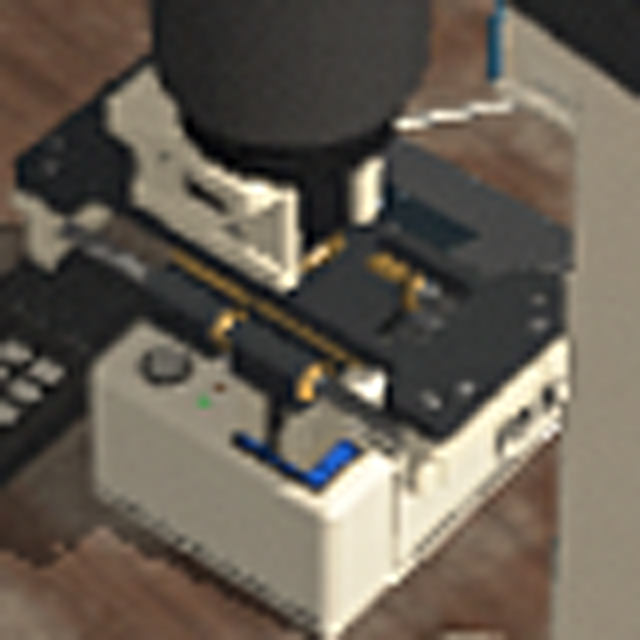

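The finger sits on the tab at crop (315,440) with about 5 N, and the lid still looks shut. I'll press a little more.

```bash
python3 -m pendant '[[[0,0.1,0,0,0,0,0],[0,0,0,0,0,0,0]]]';  python3 - <<'E'
from plant import *
from h import *
s=snapshot("scene");crop(s,"pics/s4.png",290,210,80,80,8)
print(ctrl.get_obs()["force"])
E
```

```text
clock: 5.13
tool_pos: [0.4904, -0.0537, 0.0802]
orientation: [-90.0, 0.0, -172.7]
force: [-3.2, -0.0, 8.7]
opening: 0.0008
[-2.59172633  1.52118895  9.52800521]
```

View pics/s4.png

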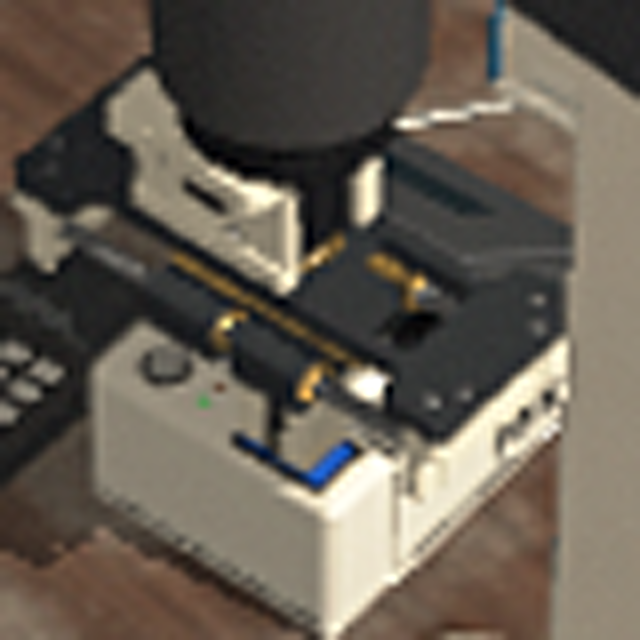

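The lid has started to rise. I'll back off up and toward the robot.

```bash
python3 -m pendant '[[[0,-0.3,0,0,0,0,0],[0.5,-0.7,0,0,0,0,0],[1,-0.5,0,0,0,0,0],[1.5,-0.5,0,0,0,0,0],[1.5,-0.5,0,0,0,0,0],[1.5,-1,0,0,0,0,0],[1,-1,0,0,0,0,0],[0,-1,0,0,0,0,0],[0,-1,0,0,0,0,0],[0,0,0,0,0,0,0]]]';  python3 - <<'E'
from plant import *
from h import *
s=snapshot("scene");crop(s,"pics/s5.png",260,170,120,120,5)
print(ctrl.get_obs()["force"])
E
```

```text
clock: 6.02
tool_pos: [0.4211, -0.0624, 0.1466]
orientation: [-90.0, 0.2, -172.7]
force: [0.8, 0.2, 1.0]
opening: 0.0006
[-0.24187952  0.2383526  -0.71076291]
```

View pics/s5.png

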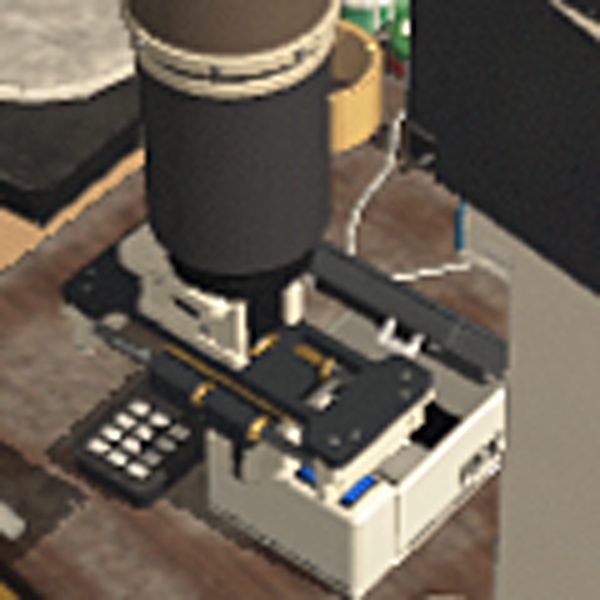

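The lid has sprung up, the printer hasn't moved, and the tab is free. The hooks sit mid-edge at (400,335), so I'll push on the left part of the edge.

```bash
python3 -m pendant '[[[0,0,-1,0,0,0,0],[0,0.5,-1.8,0,0,0,0],[0,0.5,-2,0,0,0,0],[0,0.1,-1,0,0,0,0],[-1,0,0,0,0,0,0],[-2,0,0,0,0,0,0],[-2,0,0,0,0,0,0],[-2,0,0,0,0,0,0],[-1.5,0,0,0,0,0,0],[-1,0,0,0,0,0,0],[-0.5,0,0,0,0,0,0],[0,0,0,0,0,0,0]]]';  python3 - <<'E'
from plant import *
from h import *
s=snapshot("scene");crop(s,"pics/s6.png",260,170,120,120,5)
print(ctrl.get_obs()["force"])
E
```

```text
clock: 7.07
tool_pos: [0.513, 0.0074, 0.1328]
orientation: [-90.0, -0.1, -172.8]
force: [-0.7, -0.8, 0.3]
opening: 0.0006
[-1.28213472  0.28470665 -0.40300775]
```

View pics/s6.png

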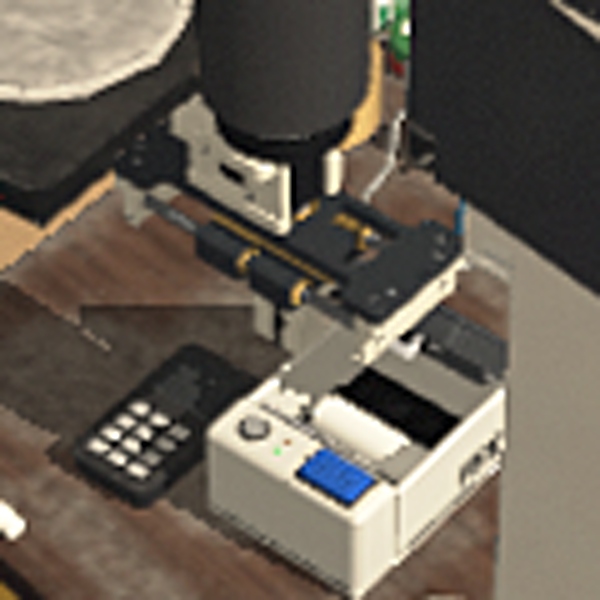

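```bash
python3 -m pendant '[[[-0.4,0,0,0,0,0,0],[-0.4,0,0,0,0,0,0],[-0.4,0,0,0,0,0,0],[-0.4,0,0,0,0,0,0],[-0.4,0,0,0,0,0,0],[-0.4,0,0,0,0,0,0],[-0.4,0,0,0,0,0,0],[-0.4,0,0,0,0,0,0],[-0.4,0,0,0,0,0,0],[-0.4,0,0,0,0,0,0],[-0.4,0,0,0,0,0,0],[-0.4,0,0,0,0,0,0]]]';  python3 - <<'E'
from plant import *
from h import *
s=snapshot("scene");crop(s,"pics/s7.png",260,170,120,120,5)
print(ctrl.get_obs()["force"])
E
```

```text
clock: 8.12
tool_pos: [0.5609, 0.0138, 0.1335]
orientation: [-90.0, 0.0, -172.7]
force: [0.3, -0.5, -0.8]
opening: 0.0005
[2.61221385 0.74699702 0.31257345]
```

View pics/s7.png

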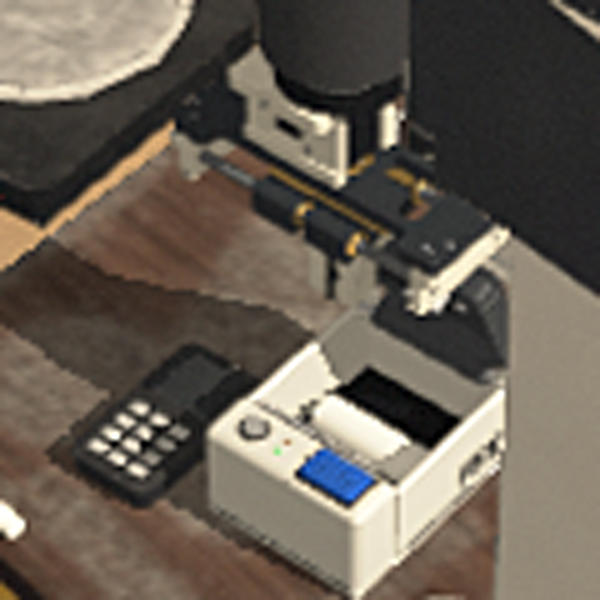

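The lid is being pushed up, and the printer's front corner is still at (358,598). I'll continue.

```bash
python3 -m pendant '[[[-0.5,0,0,0,0,0,0],[-0.5,0,0,0,0,0,0],[-0.5,0,0,0,0,0,0],[-0.5,0,0,0,0,0,0],[-0.5,0,0,0,0,0,0],[-0.5,0,0,0,0,0,0],[-0.5,0,0,0,0,0,0],[-0.4,0,0,0,0,0,0],[-0.4,0,0,0,0,0,0],[-0.4,0,0,0,0,0,0],[-0.4,0,0,0,0,0,0],[0,0,0,0,0,0,0]]]';  python3 - <<'E'
from plant import *
from h import *
s=snapshot("scene");crop(s,"pics/s8.png",260,170,120,120,5)
print(ctrl.get_obs()["force"])
E
```

```text
clock: 9.17
tool_pos: [0.6117, 0.0203, 0.1335]
orientation: [-90.0, 0.0, -172.7]
force: [0.4, 0.8, 0.2]
opening: 0.0005
[-0.41066075 -0.73170941 -0.28239999]
```

View pics/s8.png

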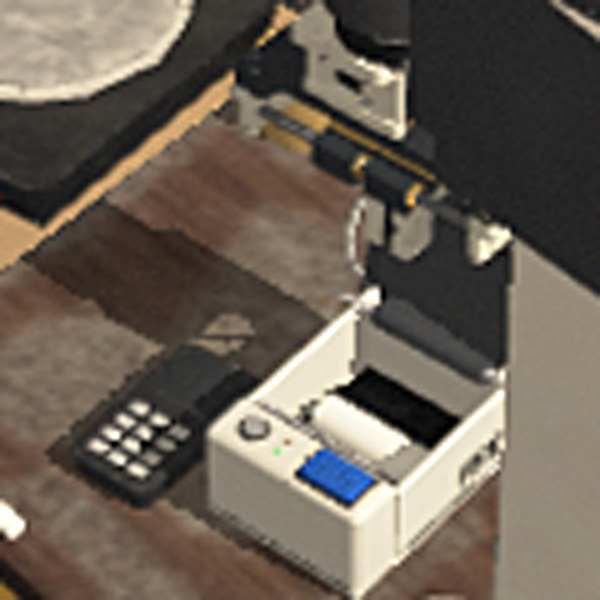

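```bash
python3 -m pendant '[[[-0.2,0,0,0,0,0,0],[-0.2,0,0,0,0,0,0],[0,0,0,0,0,0,0],[0,0,0,0,0,0,0],[0.3,0,0,0,0,0,0],[1,0,0,0,0,0,0],[2,0,0,0,0,0,0],[2.5,0,0,0,0,0,0],[2.5,-0.5,0,0,0,0,0],[2.5,-1,0,0,0,0,0],[2.5,-1.5,0,0,0,0,0],[2,-2,0,0,0,0,0]]]' && python3 -m pendant '[[[1,-2,-1,0,0,0,0],[0,-2,-2,0,0,0,0],[0,-1,-3.5,0,0,0,0],[0,0,-3.5,0,0,0,0],[0,0,-3.5,0,0,0,0],[0,0,-3,0,0,0,0],[0,0,-2,0,0,0,0],[0,0,0,0,0,0,0]]]'; python3 - <<'E'
from plant import *
from h import *
s=snapshot("scene");crop(s,"pics/s9.png",260,170,120,120,5)
s=snapshot("top");crop(s,"pics/t9.png",220,170,200,150,4)
print(ctrl.get_obs()["force"])
E
```

```text
clock: 10.22
tool_pos: [0.4596, 0.0004, 0.1827]
orientation: [-90.0, -0.2, -172.8]
force: [-0.1, 0.0, 0.7]
opening: 0.0004
clock: 10.88
tool_pos: [0.429, 0.1861, 0.2336]
orientation: [-90.0, 0.0, -172.6]
force: [-0.2, 0.3, -0.1]
opening: -0.0002
[-0.14214812 -0.07321565 -0.28129193]
```

View pics/s9.png

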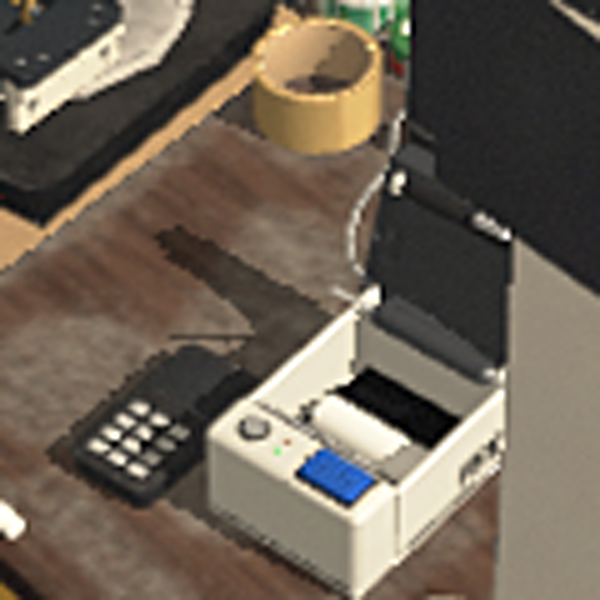

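View pics/t9.png

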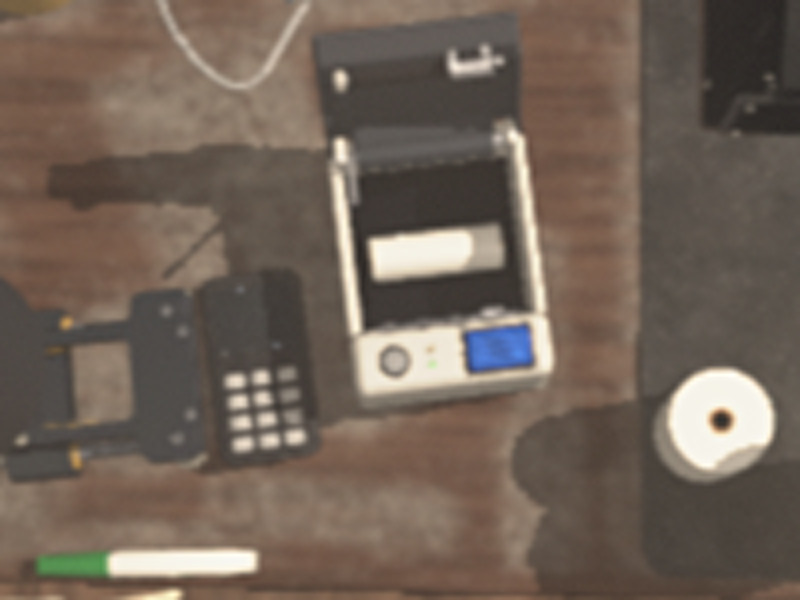

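The lid stands open: in the top view its edge runs from (315,38) to (515,15). The tab is blue and free at (500,348). A quick numeric check of the angle and of the printer's shift:

```bash
python3 - <<'E'
from plant import *
from h import *
s=snapshot("top")
hsv=cv2.cvtColor(s["image"],cv2.COLOR_RGB2HSV)
m=(hsv[...,0]>100)&(hsv[...,0]<130)&(hsv[...,1]>130)&(hsv[...,2]>90)
ys,xs=np.nonzero(m[240:280,320:370]);print(len(xs),xs.mean()+320,ys.mean()+240)
ps=np.radians(7.3);X=np.array([np.cos(ps),np.sin(ps),0]);Y=np.array([-np.sin(ps),np.cos(ps),0]);O=np.array([.5497,-.0197,0])
for th in (1.57,1.7,1.85):
    for y in(.059,-.059):
        for h in (0,.022):
            q=O+X*(.066-.106*np.cos(th)+h*np.sin(th))+Y*y;q[2]=.07+.106*np.sin(th)+h*np.cos(th)
            print(th,y,h,(proj(s,q)-[220,170])*4)
E
```

```text
135 344.23703703703706 256.5851851851852
1.57 0.059 0 [322.05623879 108.62497378]
1.57 0.059 0.022 [318.30457032  70.23340936]
1.57 -0.059 0 [535.03320366  86.8773826 ]
1.57 -0.059 0.022 [530.54184622  48.59462117]
1.7 0.059 0 [319.80360821  85.05873459]
1.7 0.059 0.022 [316.40920489  48.69542433]
1.7 -0.059 0 [532.1384795   63.39713763]
1.7 -0.059 0.022 [527.44866007  27.19730237]
1.85 0.059 0 [317.50706253  59.71024071]
1.85 0.059 0.022 [314.60733029  26.61021659]
1.85 -0.059 0 [528.67844214  38.18918038]
1.85 -0.059 0.022 [523.88882267   5.31001629]
```

```bash
python3 - <<'E'
from plant import *
from h import *
a=snapshot("top");
s=snapshot("scene")
ps=np.radians(7.3);X=np.array([np.cos(ps),np.sin(ps),0]);Y=np.array([-np.sin(ps),np.cos(ps),0]);O=np.array([.5497,-.0197,0])
def draw(s,name,x,y,w,h,f):
    im=cv2.resize(s["image"][y:y+h,x:x+w,::-1],None,fx=f,fy=f,interpolation=cv2.INTER_CUBIC)
    def pt(q,c): 
        u=(proj(s,q)-[x,y]+.5)*f; cv2.circle(im,tuple(int(t) for t in u),3,c,-1)
    for yy in(.059,-.059):
        for th,c in((1.7,(0,0,255)),(1.85,(0,255,0))):
            for hh in(0,.022):
                q=O+X*(.066-.106*np.cos(th)+hh*np.sin(th))+Y*yy;q[2]=.07+.106*np.sin(th)+hh*np.cos(th);pt(q,c)
        q=O+X*.066+Y*yy;q[2]=.07;pt(q,(255,0,255))
        q=O-X*.08+Y*yy;q[2]=.078;pt(q,(255,255,0))
        q=O-X*.08+Y*yy;pt(q,(255,255,0))
        q=O-X*.042+Y*yy;q[2]=.078;pt(q,(0,255,255))
    cv2.imwrite(name,im)
draw(a,"pics/t10.png",290,165,80,110,5)
draw(s,"pics/s10.png",300,190,70,100,6)
E
python3 -c "
import cv2,numpy as np
a=cv2.imread('pics/t10.png');b=cv2.imread('pics/s10.png')
c=np.zeros((600,820,3),np.uint8);c[:a.shape[0],:400]=a;c[:600,400:820]=b
cv2.imwrite('pics/c10.png',c[:,:800])"
```

```text
(no output)
```

View pics/c10.png

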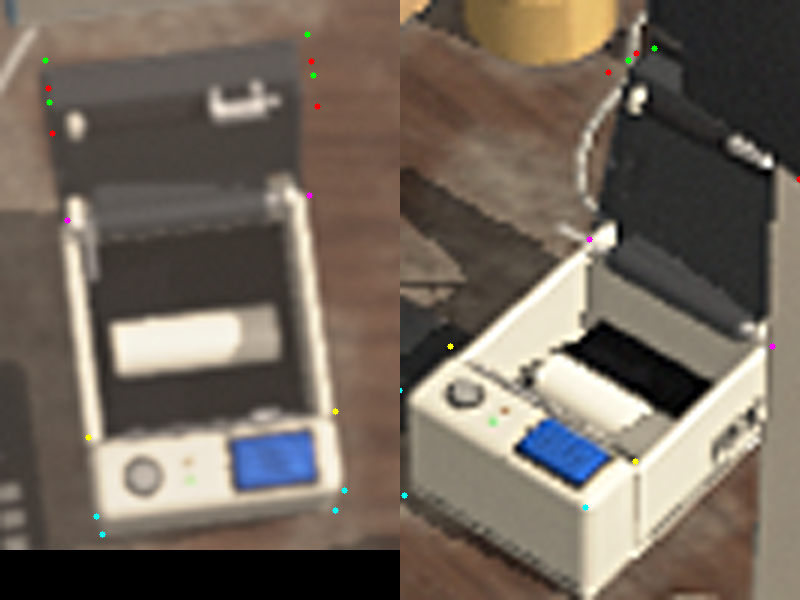

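```bash
python3 -c "
from plant import ctrl
o=ctrl.get_obs();print(o['clock'],o['force']);print(ctrl.close_job())"
```

```text
11.1333 [ 0.61489561  0.7111841  -0.10204418]
the job is handed in; nothing more can be done
None
```

I pressed the blue tab with shut fingers, up to about 9 N, and the lid unlatched and sprung up. I then pushed its front edge back, left of the hooks, until it leaned open past upright. After that I withdrew the arm clear and handed the job in at 11.1 s; no verdict is reported.

Last checks:
- **Lid:** it is leaning back and did not move between two pictures. Its edge projects close to where 1.85 rad would put it and clearly past 1.7 rad. The readings spread over about 1.75–1.85 rad.
- **Printer and tab:** the tab's image position shifted by less than 0.1 pixel, so the printer has not moved. The tab looks fully up, but I could not measure its height to 0.8 mm.
- **Other things:** the fingers were kept clear of the feed key. The terminal and paper roll look unchanged, and the marker looks undisturbed. The packs, tub and cups were outside my last close-ups, but the arm did not work near the tub or cups and passed high over the left of the desk.

Two checks disagreed:
- **Tab position:** the two cameras placed the tab about 4.5 mm apart sideways. I used the top view and checked the finger against the tab in the scene view.
- **Lid size:** in the top view the lid measured about 3–4% narrower than its stated 118 mm.

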